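# Fit the filter disc in the suction unit and lock it

### The job

Fit the larger of the two filter discs into the suction unit: swing the lock lever all the way open, tip the disc so that one edge slides in under the steel lip, then lay it down flat on the floor of the well. Swing the lever back over the disc and push it past its stiff point so that it clicks fully into the locked position. Leave the smaller disc and the other things on the worktop where they are.

Things in the scene. Friction and masses are not known exactly. Their poses are not given: they have to be found in the camera images.
- suction_unit: low box-shaped suction unit standing fixed on the worktop, 160 (x) x 190 (y) mm, white with a grey top (the deck) 55.5 mm above its underside; origin at the centre of its underside, x away from the robot (its lip side faces the robot), y to the left, z up. A low round gauge (6 mm high) is on the deck's far right corner.
- seat (a point): centre of the floor of the round filter well in the deck, 48 mm above the unit's underside, at x 0, y +45 mm in the unit's frame; axes as the unit's. The well is 74 mm across and 7.5 mm deep. A lip covers part of it (see lip_edge), leaving a gap of only 67 mm along x, so the disc cannot go straight down: its -x edge goes under the lip while tilted 15 to 20 degrees.
- lip_edge (a point): middle of the lower edge of the fixed steel lip plate on the well's -x side (towards the robot). The edge is straight, 50 mm wide along y, 30 mm from the well's centre, so the plate covers 7 mm of the well. The plate's underside (this point) is 10.5 mm and its top 14.5 mm above the well's floor.
- filter_disc: the larger filter disc, loose: flat round white disc 70 mm across and 6 mm thick, with an upright straight grip rib across the middle of its top, 40 mm long (along its x), 10 mm thick (along its y), its top 34 mm above the disc's underside. About 60 g. Origin at the centre of its underside, z up. It may go in with the rib turned any way.
- small_disc: the smaller filter disc, loose, to be left alone: same shape and same rib, but 52 mm across.
- lock_lever (a joint): lock lever's angle about its upright pivot, rad: 0 fully open (bar 76 degrees clockwise of the unit's +x), 1.33 fully locked (bar along the unit's +x over the well's right edge), growing anticlockwise from above. Starts locked, stays put below about 0.9; from 0.9 to 1.1 a spring detent resists with up to about 6 N at the knob, then it snaps into the locked notch (above 1.25). Same force to unlock.
- lever_knob (a point): middle of the lever's knob, an upright black cylinder 14 mm across and 36 mm tall (18 mm above and below this point), 95 mm from the pivot axis. The steel bar below it is 16 mm wide and 7 mm thick, its underside 1 mm above the deck. Knob top is 43 mm above the bar's underside.
- pivot (a point): point on the lever's pivot axis at the bar's underside, 1 mm above the deck, at x -62, y +9 mm in the unit's frame (near side of the deck, right of the lip plate).
- vial: bystander: glass vial 50 mm across, 112 mm tall.
- plaster_tape: bystander: roll of tape lying flat, 54 mm across, 25 mm high.
- amp_box: bystander: small flat carton, 46 x 91 x 30 mm.
- cup_stack: bystander: stack of small cups, 39 mm across, 55 mm high.
- thermometer: bystander: thermometer lying flat, 101 mm long.
There are look-alikes about, which are no part of the job. What is shaped like the filter_disc but purple is not meant.

How it is judged:
By the outcome, as a careful person would: the job done as asked, in the order asked, and still so for the second after the job is handed in, with the robot touching nothing.
It also fails if it takes over 69 s, if anything falls off the work surface, if the arm or the gripper's body presses on something with over 40 N, if the wrist force passes 120 N, or if a joint passes its speed limit or range.

### The arm

A 6-joint arm with a two-finger parallel gripper is mounted at the origin on a cart in front of the work surface, level with it; the furniture and walls round the work are solid. World frame = base frame: x ahead of the robot, y to its left, z up, the work surface at z = 0. Lengths are in m, angles in rad, forces in N, time in s.
With the tool pointing down it reaches from about 0.275 to 0.875 m from the base axis. Payload 12.5 kg.
Tool frame: the origin (TCP) lies at the very end of the fingers, on their centre line; the grasp point (between the pads) lies 19 mm behind it; x points along the fingers, y is the direction in which the jaws open and shut, and the axes are right-handed (so a half turn about x gives the same grasp; the last joint's range is limited). The gripper opens to 85 mm and grips with 20 to 120 N. Pads are 22 mm wide; open, the fingers measure 114 mm over their backs; the gripper's body (76 mm by 85 mm) begins 54 mm behind the grasp point. The pads swing forward as they close: fully open they stand 13 mm farther back than shut.
Start: joints at [1.183, 0.351, 1.652, -0, 1.139, -0.085], TCP at [0.164, 0.525, 0.231] pointing down, gripper open.
Joint ranges: [-2.75, 2.75], [-0.79, 2.1], [0.01, 2.65], [-1.57, 4.71], [0.07, 3.14], [-2.87, 2.87]. Speed limits (rad/s): [2.22, 2.22, 2.79, 3.14, 3.14, 3.14].

### API

Orientations are given as a 3x3 rotation matrix whose columns are the frame's x, y, z axes.
In Python, from bench import manip gives the robot as it stands. Calls block until the motion is done:
- manip.move_ptp(position, orientation): joint-space move of the TCP to a pose.
- manip.move_l(position, attitude=None, max_speed=0.15): straight line of the TCP; attitude=None keeps the orientation; max_speed is the mean speed in m/s.
- manip.move_j(angles): joint-space move.
- manip.set_gripper(opening, effort=None): opening from 0.0 (shut) to 1.0 (fully open); effort is the grip in N (None keeps the last); returns when the fingers have stopped.
- manip.dwell(seconds).
- manip.inverse_kinematics(position, orientation): joint angles nearest the present ones, or None.
- manip.grab_frame(name): name is "scene" or "top" or "wrist"; returns (picture, depth): 384x512x3 uint8, red, green, blue; 384x512 float32, m along the optical axis (not along the pixel's ray), 0 where there is no reading.
- manip.get_calibration(name): a dict with "camera_matrix" (3x3 intrinsics, pixels), "R" (3x3) and "t" (3): a world point X has camera coordinates R X + t. Camera axes: x right, y down, z forward; pixel columns grow to the right and rows downward; lengths in m; the calibration is good to about 2 mm. A picture is of the moment at which its call begins: read the wrist's pose just before it. get_calibration takes no time and is no camera call; for the wrist camera it gives the pose at the moment of the call.
A pose or a line that the arm cannot do raises manip.Unreachable and nothing moves.
- manip.sign_off(): hands the job in, once; it reports no verdict.
Trained networks look in the newest picture that a camera, given by its name, has taken for a name from the list of things; names that differ only in an ending like _2 or _b are one class to them, and where a whole thing is asked for, a point or a joint stands for the part that bears it (a point fixed in the world has none). Each returns a list of dicts, best first, with "confidence" (0 to 1); they miss things now and then, are a little off and sometimes report something else, mostly with a low value. They report only what shows in the picture. A call takes as long as a camera call. They do not tell look-alikes from the thing itself.
- manip.look_for(camera, name): "at" ([x, y, z] in m, in world coordinates, good to about 4 mm: the middle of the surface that is visible of it).
Readings, each from a call of its own:
- manip.current_time(): time.
- manip.current_qpos(): joint angles.
- manip.current_joint_vel(): joint speeds.
- manip.current_joint_torque(): joint torques, N m.
- manip.current_ee_pos(): TCP position.
- manip.current_tcp_rot(): TCP orientation.
- manip.current_force(): force on the tool from outside, world axes, zero at the start.
- manip.current_ft_torque(): the same for the moment, N m.
- manip.current_grip_width(): opening from 0.0 (shut) to 1.0 (fully open).
Only numpy, scipy, OpenCV 4.12 (cv2) and the standard library are available. Lean on these libraries where they do the work, as an engineer would, in place of code of your own. Each camera call takes 0.05 s, during which the arm holds its last target. There are 200 camera calls.

## Working session

There is one attempt and no reset: what is moved stays moved. The work goes in short steps, each a Python script; the robot and the scene stay as the last script left them, time stands still between calls to the robot, and variables do not carry over. Pictures are saved under pics/ and viewed, about 8 in all and at most 12, crops included, and the job is handed in when it is done.

```bash
mkdir -p pics; ls; cat > h.py <<'E'
import numpy as np, cv2
from bench import manip as m
def save(n,f,crop=None,s=1):
    p=f[0][:,:,::-1]
    if crop: p=p[crop[1]:crop[3],crop[0]:crop[2]]
    cv2.imwrite(f'pics/{n}.png',cv2.resize(p,None,fx=s,fy=s,interpolation=cv2.INTER_CUBIC))
def world(c,d):
    k=c['camera_matrix'];v,u=np.mgrid[:d.shape[0],:d.shape[1]]
    P=np.stack([(u-k[0,2])/k[0,0]*d,(v-k[1,2])/k[1,1]*d,d],-1)
    return (P-c['t'])@c['R']
def pix(c,X):
    q=c['camera_matrix']@(c['R']@np.array(X)+c['t']);return (q[:2]/q[2]).round().astype(int)
E
python3 - <<'E'
from h import *
for n in ['top','scene']:
    c=m.get_calibration(n);f=m.grab_frame(n);save(n+'0',f,s=1.5)
    np.savez(n+'0.npz',p=f[0],d=f[1],**c)
    for o in ['suction_unit','filter_disc','small_disc','lever_knob','lock_lever','lip_edge','vial','amp_box','cup_stack','plaster_tape','thermometer']:
        for r in m.look_for(n,o): print(n,o,np.round(r['at'],3),pix(c,r['at']),round(r['confidence'],2))
print(m.current_time())
E
```

```text
pics
top suction_unit [0.524 0.048 0.06 ] [235 204] 0.56
top filter_disc [0.47  0.303 0.007] [150 222] 0.95
top filter_disc [0.569 0.232 0.012] [175 190] 0.9
top filter_disc [0.366 0.288 0.004] [154 257] 0.9
top filter_disc [ 0.694 -0.23   0.083] [331 145] 0.73
top filter_disc [0.477 0.42  0.007] [111 220] 0.64
top small_disc [ 0.479 -0.295  0.005] [349 221] 0.6
top lever_knob [0.505 0.06  0.061] [231 210] 0.63
top lock_lever [0.503 0.06  0.064] [231 211] 0.72
top lock_lever [0.672 0.336 0.033] [140 155] 0.56
top lip_edge [0.525 0.046 0.057] [236 204] 0.59
top vial [ 0.691 -0.227  0.087] [331 146] 0.54
top vial [0.503 0.058 0.062] [232 211] 0.16
top amp_box [0.671 0.336 0.033] [140 155] 0.71
top amp_box [0.52  0.052 0.057] [234 205] 0.17
top cup_stack [ 0.61  -0.398  0.036] [385 177] 0.69
top plaster_tape [ 0.398 -0.187  0.025] [315 248] 0.69
top thermometer [0.507 0.059 0.063] [232 209] 0.71
top thermometer [0.667 0.19  0.009] [190 158] 0.51
scene suction_unit [0.515 0.019 0.059] [248 203] 0.84
scene filter_disc [0.369 0.28  0.004] [186 189] 0.57
scene filter_disc [0.571 0.237 0.011] [237 180] 0.53
scene filter_disc [0.469 0.308 0.008] [207 178] 0.43
scene small_disc [ 0.477 -0.302  0.008] [283 276] 0.74
scene lever_knob [0.521 0.054 0.068] [245 195] 0.73
scene lock_lever [0.521 0.052 0.067] [246 196] 0.57
scene lip_edge [0.518 0.021 0.057] [249 203] 0.57
scene vial [ 0.687 -0.241  0.078] [331 227] 0.88
scene amp_box [0.668 0.325 0.03 ] [249 161] 0.54
scene cup_stack [ 0.612 -0.4    0.043] [340 275] 0.56
scene cup_stack [0.515 0.018 0.053] [248 205] 0.16
scene thermometer [0.52  0.02  0.055] [249 203] 0.45
scene thermometer [0.673 0.184 0.008] [265 181] 0.41
1.2
```

View pics/top0.png

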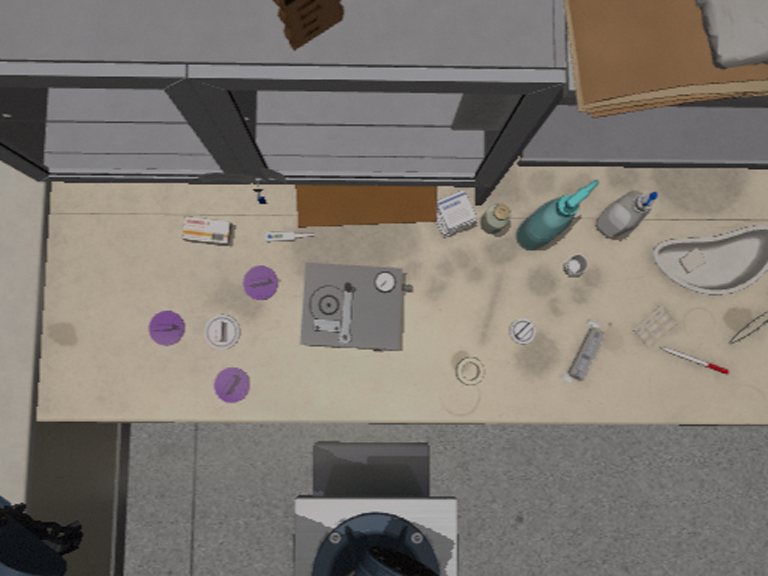

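View pics/scene0.png

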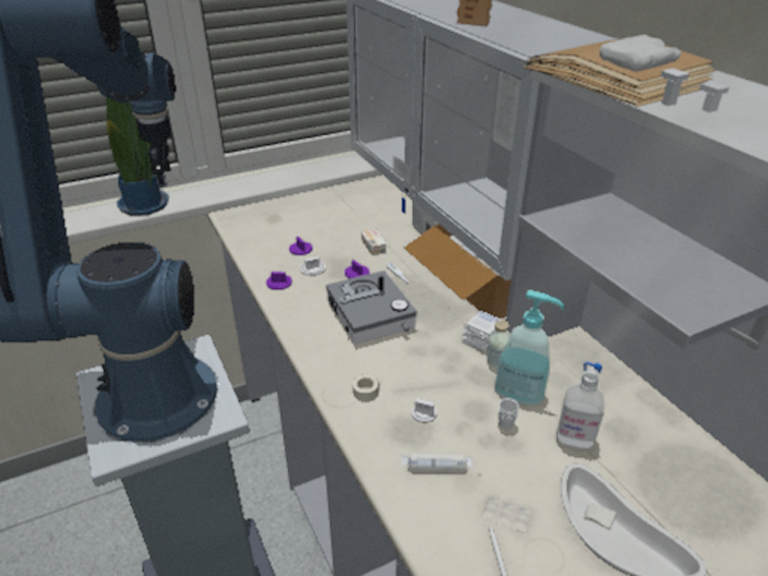

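The candidates, in top-camera 512-px pixels, are:
- the white large disc at (148,221)
- purple look-alikes at (111,220), (154,257) and (175,190)
- the smaller white disc at (349,221)

I choose the white one at (148,221), world about (0.47, 0.305). Next I check it and the unit from near with the wrist camera.

```bash
python3 - <<'E'
from h import *
print(m.current_tcp_rot().round(3)); c=m.get_calibration('wrist'); print('cam in world',(-c['R'].T@c['t']).round(3),c['R'].round(2))
R=np.array([[0,0,1],[0,1,0],[-1,0,0]],float)  # tool x down, y=+Y
a=m.inverse_kinematics([0.45,0.30,0.26],R); print(a)
R2=R@np.diag([1,-1,-1]); print(m.inverse_kinematics([0.45,0.30,0.26],R2))
m.move_ptp([0.42,0.30,0.26],R)
for n,p in [('disc',None),('unit',[0.47,0.05,0.27])]:
    if p: m.move_ptp(p,R)
    c=m.get_calibration('wrist');f=m.grab_frame('wrist');save('w_'+n,f,s=1.5)
    np.savez('w_'+n+'.npz',p=f[0],d=f[1],**c)
    print(n,'cam',(-c['R'].T@c['t']).round(3))
    for o in ['filter_disc','lever_knob','lock_lever','lip_edge','suction_unit']:
        for r in m.look_for('wrist',o): print(o,np.round(r['at'],3),pix(c,r['at']),round(r['confidence'],2))
print(m.current_time(),m.current_qpos())
E
```

```text
[[-0.     0.298  0.955]
 [-0.     0.955 -0.298]
 [-1.    -0.    -0.   ]]
cam in world [0.087 0.549 0.375] [[ 0.3   0.95 -0.  ]
 [ 0.91 -0.28  0.32]
 [ 0.3  -0.09 -0.95]]
[ 5.01917789e-01  3.05412468e-01  1.64120817e+00 -4.44089210e-16
  1.19497201e+00 -1.06887854e+00]
[ 5.01917789e-01  3.05412468e-01  1.64120817e+00 -4.44089210e-16
  1.19497201e+00  2.07271412e+00]
disc cam [0.339 0.301 0.404]
filter_disc [0.367 0.29  0.008] [249 122] 0.92
filter_disc [0.474 0.417 0.005] [331 192] 0.77
filter_disc [0.474 0.311 0.004] [263 192] 0.69
filter_disc [0.57  0.239 0.007] [220 247] 0.68
lever_knob [0.515 0.069 0.063] [ 92 233] 0.98
lock_lever [0.51  0.061 0.065] [ 85 231] 0.96
lip_edge [0.507 0.062 0.054] [ 90 225] 0.65
suction_unit [0.505 0.06  0.056] [ 88 224] 0.69
unit cam [0.39  0.051 0.414]
filter_disc [0.479 0.411 0.006] [490 163] 0.86
filter_disc [0.366 0.283 0.006] [421  84] 0.8
filter_disc [0.477 0.308 0.001] [421 161] 0.67
filter_disc [0.564 0.23  0.008] [366 214] 0.57
lever_knob [0.51  0.064 0.061] [266 193] 0.74
lock_lever [0.509 0.064 0.062] [266 193] 0.65
lip_edge [0.514 0.054 0.054] [259 194] 0.91
suction_unit [0.511 0.049 0.058] [255 193] 0.91
4.0917 [ 8.79017389e-03  1.67266627e-01  1.79425882e+00  4.16844181e-05
  1.18022510e+00 -1.56311091e+00]
```

View pics/w_disc.png

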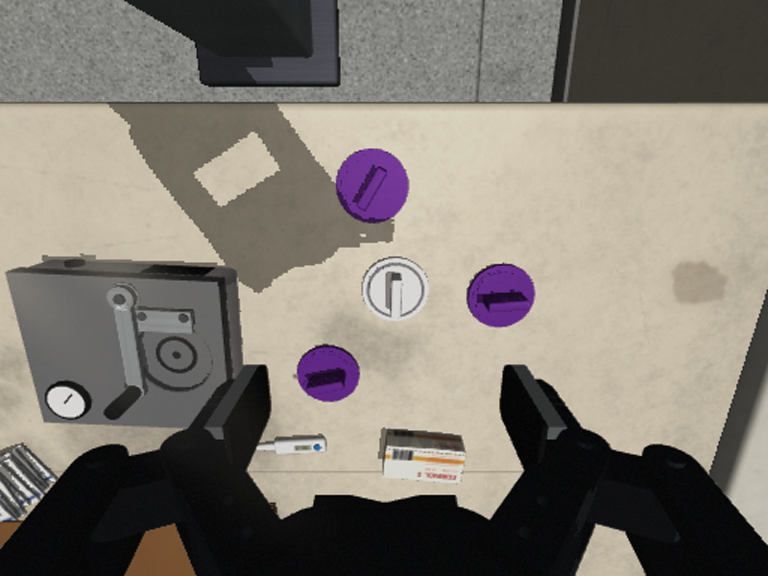

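View pics/w_unit.png

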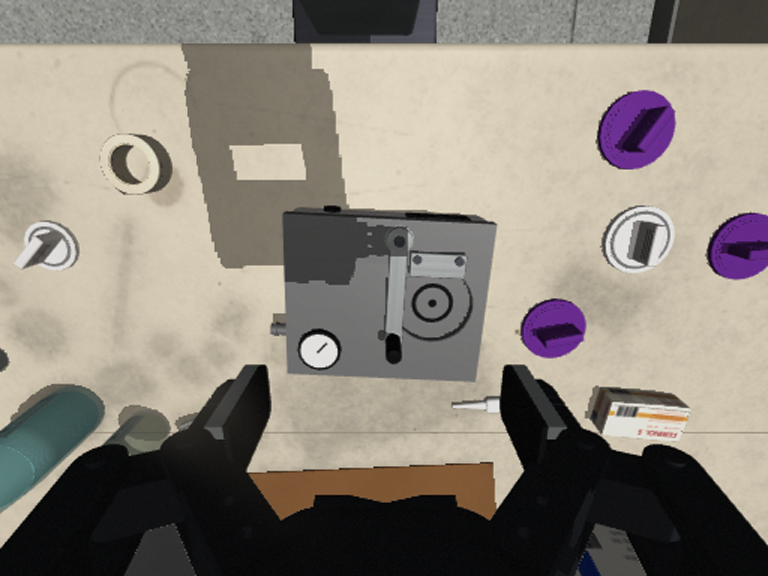

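The w_disc picture shows the white disc, purple-free, at (395,288), with its rib about along x and purple look-alikes around it. The w_unit picture shows the lever locked along +x, pivot (398,238), knob (393,347), lip plate (438,263) and well centre (432,303). Now I fit the poses.

```bash
cat >> h.py <<'E'
def unit_pose(z,lo=0.050,hi=0.0585):
    c={k:z[k] for k in('camera_matrix','R','t')};W=world(c,z['d'])
    k=(z['d']>0)&(W[...,2]>lo)&(W[...,2]<hi)&(abs(W[...,0]-.53)<.14)&(abs(W[...,1]-.05)<.16)
    n,l,s,_=cv2.connectedComponentsWithStats(k.astype(np.uint8));i=1+s[1:,4].argmax()
    P=W[l==i]; r=cv2.minAreaRect((P[:,:2]*1000).astype(np.float32)); return r,np.median(P[:,2]),W
E
python3 - <<'E'
from h import *
for n in ['w_unit','w_disc','top0']:
    z=np.load(n+'.npz'); r,zz,W=unit_pose(z); print(n,'rect',r,zz)
for n in ['w_disc','w_unit']:
    z=np.load(n+'.npz');c={k:z[k] for k in('camera_matrix','R','t')};W=world(c,z['d']);p=z['p'].astype(int)
    near=(np.hypot(W[...,0]-.472,W[...,1]-.306)<.06)
    white=near&(p.max(2)-p.min(2)<25)
    for lo,hi in [(.003,.010),(.028,.042)]:
        k=white&(W[...,2]>lo)&(W[...,2]<hi);P=W[k]
        if len(P)<10: print('few');continue
        q=(P[:,:2]*1000).astype(np.float32); print(n,lo,len(P),'rect',cv2.minAreaRect(q),'circ',cv2.minEnclosingCircle(q),'z',np.median(P[:,2]))
    # knob top, lever bar
    kn=(W[...,2]>.09)&(W[...,2]<.11)&(abs(W[...,0]-.57)<.06)&(abs(W[...,1]-.05)<.06);P=W[kn]
    if len(P):print('knobtop',len(P),P.mean(0),P[:,2].max(), cv2.minEnclosingCircle((P[:,:2]*1000).astype(np.float32)))
z=np.load('w_unit.npz');c={k:z[k] for k in('camera_matrix','R','t')};W=world(c,z['d'])
for nm,u,v in [('pivot',398,238),('lip',438,263),('lipscrewL',418,260),('lipscrewR',458,261),('well',432,303),('wellR',472,303),('deck',450,350),('knobtop',393,343)]:
    print(nm,W[int(v/1.5),int(u/1.5)].round(4))
E
```

```text
w_unit rect ((524.6641235351562, 51.19425582885742), (190.5027618408203, 160.6177215576172), 87.16838073730469) 0.05690394551932326
w_disc rect ((525.3662719726562, 51.30268096923828), (192.068115234375, 162.27989196777344), 87.17323303222656) 0.05693518478562491
top0 rect ((525.0607299804688, 50.9500732421875), (190.30670166015625, 160.32798767089844), 87.11588287353516) 0.05515358469971405
w_disc 0.003 1272 rect ((461.8785095214844, 307.27935791015625), (94.27506256103516, 68.66080474853516), 18.648908615112305) circ ((462.63214111328125, 302.3594970703125), 49.17597198486328) z 0.007902267330434186
w_disc 0.028 190 rect ((473.6425476074219, 311.1612548828125), (39.011783599853516, 10.405744552612305), 0.1541292369365692) circ ((473.5769348144531, 311.2480163574219), 19.588390350341797) z 0.03512552518422005
knobtop 134 [0.5560084  0.06058524 0.09819178] 0.10281125903833843 ((557.5056762695312, 59.479122161865234), 7.045731544494629)
w_unit 0.003 1165 rect ((473.64715576171875, 310.7411193847656), (68.48129272460938, 69.97296905517578), 33.72679138183594) circ ((473.635498046875, 310.8697814941406), 35.639244079589844) z 0.0077622422182332595
w_unit 0.028 263 rect ((474.212890625, 310.3133850097656), (11.67957878112793, 39.858951568603516), 87.51586151123047) circ ((474.1246337890625, 310.3970031738281), 20.06806182861328) z 0.034570338884260206
knobtop 115 [0.55584398 0.05820556 0.09888356] 0.10248980663513221 ((557.3673095703125, 58.763484954833984), 7.179898738861084)
pivot [0.4594 0.0621 0.0667]
lip [0.4831 0.0987 0.0639]
lipscrewL [0.4798 0.0797 0.0658]
lipscrewR [0.4812 0.1158 0.0657]
well [0.5274 0.0966 0.0494]
wellR [0.5251 0.1329 0.0553]
deck [0.5729 0.1151 0.0577]
knobtop [0.5514 0.0585 0.085 ]
```

Everything agrees: unit centre (0.525, 0.0512), yaw −2.83°. That predicts the knob at (0.558, 0.0585) against about (0.557, 0.059) measured, and the seat at (0.527, 0.096) against (0.527, 0.097). The disc is at (0.474, 0.3107) with its rib along x. Next I open the lever by caging the knob.

```bash
cat >> h.py <<'E'
U=np.array([.525,.0512]);YAW=np.deg2rad(-2.83)
def rz(a):return np.array([[np.cos(a),-np.sin(a),0],[np.sin(a),np.cos(a),0],[0,0,1]])
DOWN=np.array([[0,0,1],[0,1,0],[-1,0,0]],float)
def unit(x,y,z):return rz(YAW)@np.array([x,y,z])+np.r_[U,0]
PIV=unit(-62,9,0) if 0 else unit(-.062,.009,0)
def knob(q,z,r=.095):
    a=YAW+q-1.3265; p=PIV+r*np.array([np.cos(a),np.sin(a),0]); p[2]=z; return p,rz(a)@DOWN
def F():return m.current_force().round(1)
E
python3 - <<'E'
from h import *
z=np.load('top0.npz');c={k:z[k] for k in('camera_matrix','R','t')};W=world(c,z['d'])
k=(z['d']>0)&(W[...,2]>.3)&(abs(W[...,1])<.4)&(W[...,0]>.4);P=W[k]
if len(P):print('overhead min x',np.percentile(P[:,0],1),'z',P[:,2].min(),P[:,2].max())
p,R=knob(1.33,.13); m.set_gripper(.5); m.move_ptp(p,R)
p[2]=.078; m.move_l(p); print('down',F())
m.set_gripper(.19); print(m.current_grip_width(),F())
for q in np.linspace(1.33,-.02,9)[1:]:
    p,R=knob(q,.078); m.move_l(p,R,.12); print(round(q,2),F())
m.set_gripper(.5); p[2]=.2; m.move_l(p,max_speed=.25)
p=unit(-.055,.03,.27); m.move_ptp(p,DOWN)
c=m.get_calibration('wrist');f=m.grab_frame('wrist');save('w_open',f,s=1.5);np.savez('w_open.npz',p=f[0],d=f[1],**c)
print(unit_pose(np.load('w_open.npz'))[:2]);W=world(c,f[1])
kn=(W[...,2]>.09)&(W[...,2]<.11)&(abs(W[...,0]-.5)<.12)&(abs(W[...,1]-.03)<.12);P=W[kn]
print(cv2.minEnclosingCircle((P[:,:2]*1000).astype(np.float32)),knob(0,0)[0],m.current_time())
E
```

```text
overhead min x 0.6967217054993673 z 0.3001628216913173 0.7351200043302859
down [0.6 0.3 0.5]
0.19206396450237032 [-0.6  0.1  0.5]
1.16 [-2.1 -5.1  1.8]
0.99 [-4.3 -7.7  2.1]
0.82 [ 0.1  0.1 -1. ]
0.66 [-0.1 -0.6  0.4]
0.49 [0.1 0.9 0.5]
0.32 [ 0.6 -0.   0.6]
0.15 [ 0.6  0.5 -0.1]
-0.02 [0.3 0.2 0.3]
(((525.0888671875, 51.15129852294922), (190.4932403564453, 161.396728515625), 87.17317962646484), np.float64(0.05689603835208573))
((481.1563720703125, -29.263195037841797), 6.891455173492432) [ 0.4819188  -0.02995117  0.        ] 10.8333
```

View pics/w_open.png

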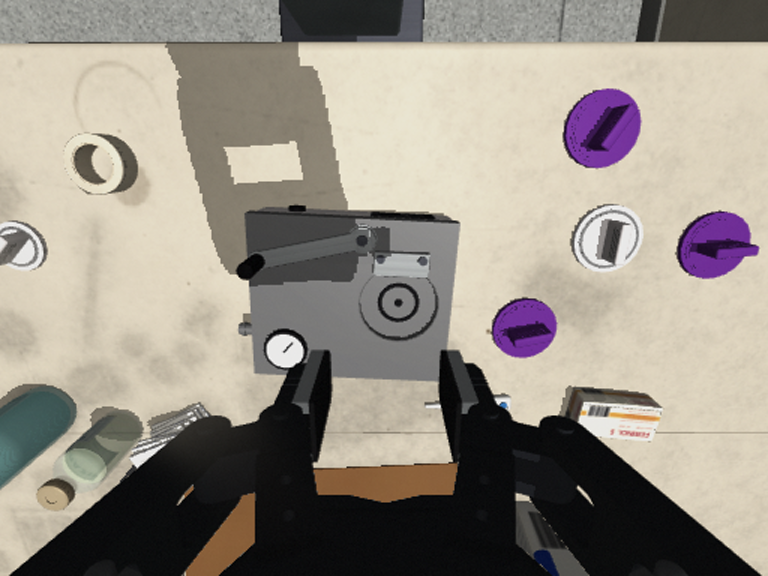

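The w_open picture shows the lever fully open: knob at (250,266), fit −0.006 rad. The well (398,302) is free. Next I grasp the disc, lift it and measure it in hand.

```bash
python3 - <<'E'
from h import *
R=rz(np.deg2rad(-1.5))@DOWN
m.set_gripper(.4); m.move_ptp([.474,.3105,.09],R); m.move_l([.474,.3105,.012]); print(F())
m.set_gripper(0,30); print(m.current_grip_width()*85,F())
m.move_l([.474,.3105,.15],max_speed=.25); m.dwell(.2)
print(F(),m.current_grip_width()*85,m.current_ee_pos())
c=m.get_calibration('wrist');f=m.grab_frame('wrist');save('w_hold',f,s=1.5);np.savez('w_hold.npz',p=f[0],d=f[1],**c)
W=world(c,f[1]);p=f[0].astype(int)
k=(np.hypot(W[...,0]-.474,W[...,1]-.311)<.05)&(p.min(2)>110)&(p.max(2)-p.min(2)<25)&(W[...,2]>.10)&(W[...,2]<.2)
P=W[k];print(len(P),P.min(0),P.max(0),np.percentile(P[:,2],[5,25,50,75,95]))
print(m.current_time())
E
```

```text
[-0.7  0.6 -0.5]
8.68002183344872 [-0.5 -0.8  7. ]
[ 0.2 -0.3 -0.3] 9.400140962291648 [0.47334517 0.31014789 0.14840663]
5419 [0.43820027 0.27594568 0.13635175] [0.49588218 0.34757375 0.19751731] [0.1419521  0.1427536  0.14336808 0.14422331 0.1709213 ]
14.15
```

View pics/w_hold.png

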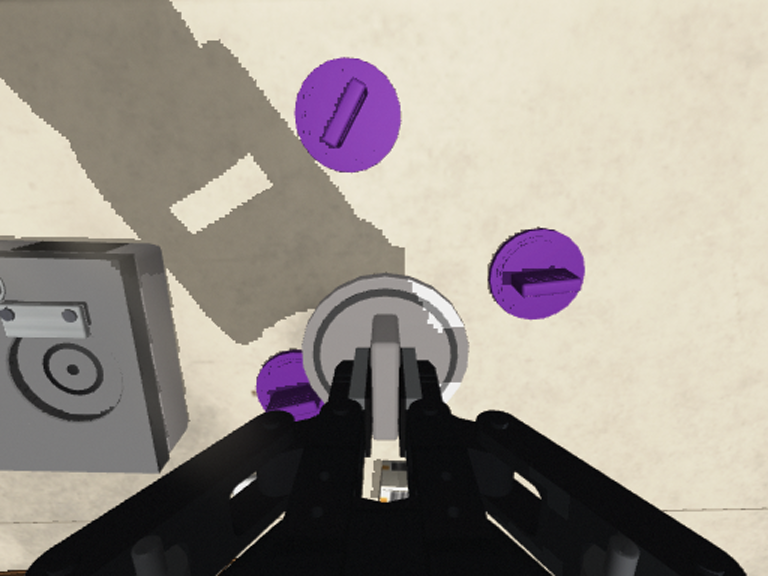

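The disc is held by the rib. Now I fit the disc circle relative to the TCP.

```bash
python3 - <<'E'
from h import *
from scipy.optimize import least_squares
z=np.load('w_hold.npz');c={k:z[k] for k in('camera_matrix','R','t')};W=world(c,z['d'])
k=((W[...,2]>.138)&(W[...,2]<.147)&(np.hypot(W[...,0]-.474,W[...,1]-.311)<.045)).astype(np.uint8)
P=W[k>0];A=np.c_[P[:,:2],np.ones(len(P))];print('plane slope x,y (deg)',np.rad2deg(np.linalg.lstsq(A,P[:,2],rcond=None)[0][:2]))
con=max(cv2.findContours(k,cv2.RETR_EXTERNAL,cv2.CHAIN_APPROX_NONE)[0],key=len)[:,0]
Q=W[con[:,1],con[:,0]][:,:2]
Q=Q[(np.hypot(*(Q-[.4735,.3105]).T)>.031)]
for fix in (0,1):
    f=(lambda s:np.hypot(*(Q-s[:2]).T)-.035) if fix else (lambda s:np.hypot(*(Q-s[:2]).T)-s[2])
    s=least_squares(f,[.474,.311,.035],loss='soft_l1',f_scale=.0005);print(s.x,len(Q),np.std(f(s.x)))
r=(W[...,2]>.165)&(W[...,2]<.18)&(np.hypot(W[...,0]-.474,W[...,1]-.311)<.03)&(z['p'].min(2)>100)
print('rib',W[r].min(0),W[r].max(0),cv2.minAreaRect((W[r][:,:2]*1000).astype(np.float32)))
print(np.array(m.current_ee_pos()),m.current_tcp_rot().round(4))
E
```

```text
plane slope x,y (deg) [ 0.39985896 -0.15654769]
[0.47261961 0.31031194 0.03428973] 232 0.0004181830917479571
[0.47333099 0.31030185 0.035     ] 232 0.0006164115017988081
rib [0.45298844 0.30523709 0.16803598] [0.49349089 0.32868796 0.17985655] ((473.5379943847656, 317.15716552734375), (22.620685577392578, 40.46256637573242), 87.95006561279297)
[0.47350169 0.31021826 0.14865558] [[-0.002   0.0262  0.9997]
 [-0.0011  0.9997 -0.0262]
 [-1.     -0.0011 -0.002 ]]
```

The disc centre in hand matches the TCP within 0.3 mm. Now I do the tilted insertion, with force checks and sag compensation.

```bash
cat >> h.py <<'E'
SEAT=np.r_[unit(0,.045,0)[:2],.048]
def dpose(th,ax,az,d=0,h=.012):
    t=np.deg2rad(th);e=np.array([np.cos(t),0,np.sin(t)]);n=np.array([-np.sin(t),0,np.cos(t)])
    D=np.array([ax,0,az])+(.035+d)*e+h*n
    Ry=np.array([[np.cos(t),0,-np.sin(t)],[0,1,0],[np.sin(t),0,np.cos(t)]])
    return SEAT+rz(YAW)@D, rz(YAW)@Ry@DOWN
E
python3 - <<'E'
from h import *
p,R=dpose(17.5,-.035,.001,.03); print(p)
m.move_ptp(p+[0,0,.08],R); m.move_l(p+[0,0,.006],max_speed=.15); m.dwell(.3)
off=p+[0,0,.006]-m.current_ee_pos(); print('off',off,F()); f0=m.current_force()
off=np.clip(off,-.002,.002)
for d in (.03,.02,.012,.006,0):
    p,R=dpose(17.5,-.035,.001,d); m.move_l(p+off,R,.06)
    f=m.current_force()-f0; print(d,f.round(1),(m.current_ee_pos()-p).round(4))
    if np.linalg.norm(f)>12: print('STOP');break
c=m.get_calibration('wrist');fr=m.grab_frame('wrist');save('w_ins',fr,s=1.5);np.savez('w_ins.npz',p=fr[0],d=fr[1],**c);print(m.current_time(),off.tolist())
E
```

```text
[0.55057639 0.09499063 0.07999048]
off [-3.19251362e-04 -6.70621925e-05 -6.95627251e-04] [-0.2  1.4 -0.4]
0.03 [-0.1 -0.4 -0.4] [-0.0006 -0.0001 -0.0012]
0.02 [-0.3 -1.4  0. ] [-0.0008 -0.     -0.0008]
0.012 [ 0.9 -1.4 -0.3] [-0.0007 -0.     -0.0008]
0.006 [ 0.7 -2.1  0.4] [-0.0007 -0.0001 -0.0008]
0 [ 0.7 -0.9  5.7] [ 0.0002  0.0001 -0.    ]
17.4083 [-0.00031925136219768113, -6.706219246355172e-05, -0.0006956272512445433]
```

View pics/w_ins.png

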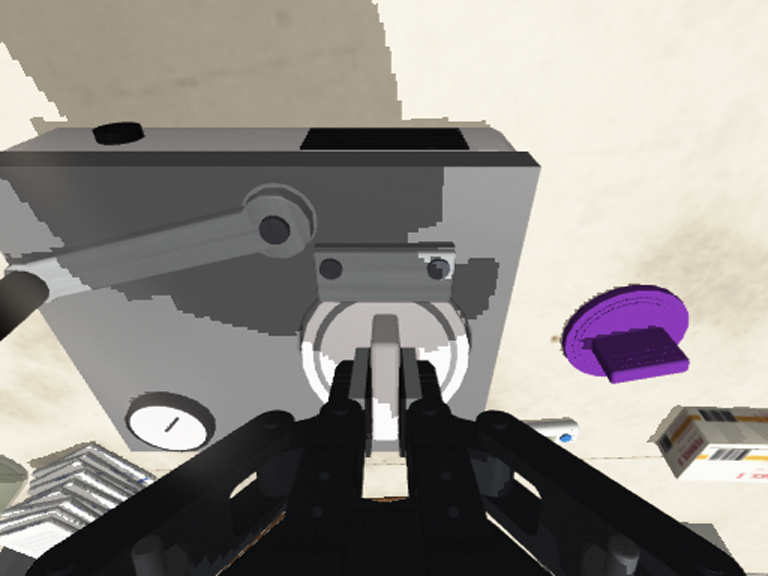

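The edge is under the lip, plate edge at (385,300) over the disc, with about 6 N upward: the edge rests on the floor. Now I lay it down.

```bash
python3 - <<'E'
from h import *
off=np.array([-3e-4,0,-7e-4])
for th in (14,10.5,7,4,2,0.5):
    p,R=dpose(th,-.035,.001); m.move_l(p+off,R,.05)
    f=m.current_force(); print(th,f.round(1),(m.current_ee_pos()-p).round(4))
    if np.linalg.norm(f)>18: print('STOP');break
print(m.current_ft_torque(),m.current_time())
c=m.get_calibration('wrist');fr=m.grab_frame('wrist');save('w_lay',fr,s=1.5);np.savez('w_lay.npz',p=fr[0],d=fr[1],**c)
W=world(c,fr[1]);k=(np.hypot(*(W[...,:2]-SEAT[:2]).transpose(2,0,1))<.034)&(W[...,2]<.068)&(W[...,2]>.045)&(fr[0].min(2)>110)
P=W[k];print(len(P),np.rad2deg(np.linalg.lstsq(np.c_[P[:,:2],np.ones(len(P))],P[:,2],rcond=None)[0][:2]),np.percentile(P[:,2],[5,50,95]))
E
```

```text
14 [4.8 1.2 5.9] [0.0011 0.0001 0.    ]
10.5 [3.1 0.5 9.2] [ 0.0008  0.     -0.0001]
7 [ 2.6  0.8 11.6] [ 0.0006 -0.     -0.0002]
4 [ 1.3  0.1 11.4] [ 0.0004 -0.0001 -0.0002]
2 [ 2.4 -0.3 11.5] [ 0.0003 -0.     -0.0002]
0.5 [ 2.5  0.1 12.5] [ 0.0003 -0.     -0.0001]
[ 0.14728141 -0.15551106 -0.02401721] 18.9083
3886 [-2.85578406  0.05406215] [0.05489048 0.0560752  0.0574687 ]
```

View pics/w_lay.png

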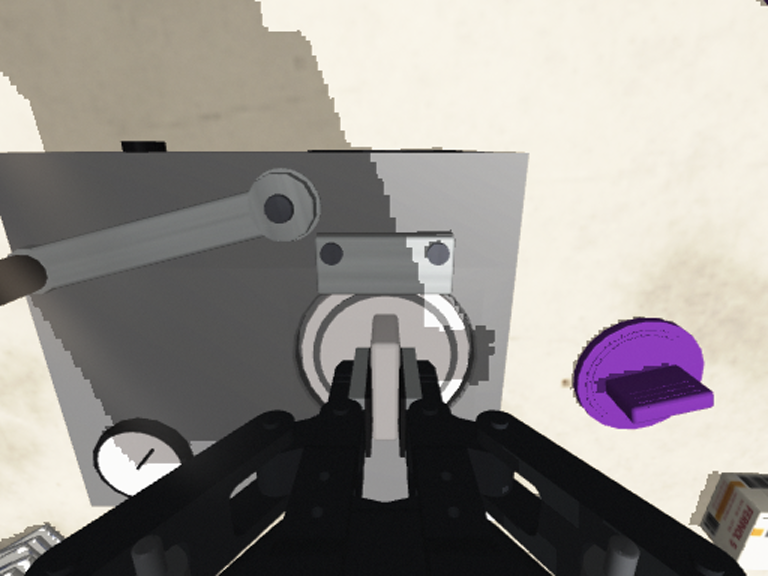

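The disc lies in the well with its top at the expected height. The slope fit probably included the lip plate. I release, retreat and check.

```bash
python3 - <<'E'
from h import *
m.set_gripper(.25); print(F()); p=np.array(m.current_ee_pos()); m.move_l(p+[0,0,.06],DOWN if 0 else None,.2)
p=unit(-.055,.045,.2); m.move_ptp(p,rz(YAW)@DOWN)
c=m.get_calibration('wrist');fr=m.grab_frame('wrist');save('w_rel',fr,(170,80,420,280),3);np.savez('w_rel.npz',p=fr[0],d=fr[1],**c)
W=world(c,fr[1]);L=(W-SEAT)@rz(YAW)
k=(np.hypot(L[...,0],L[...,1])<.034)&(L[...,0]>-.027)&(L[...,2]<.011)&(L[...,2]>.001)&(fr[0].min(2)>90)
P=L[k];s=np.linalg.lstsq(np.c_[P[:,:2],np.ones(len(P))],P[:,2],rcond=None)[0];print(len(P),np.rad2deg(s[:2]),s[2])
k=(np.hypot(L[...,0],L[...,1])<.03)&(L[...,2]>.025)&(L[...,2]<.04);print('rib',cv2.minAreaRect((L[k][:,:2]*1000).astype(np.float32)),np.median(L[k][:,2]),m.current_time())
E
```

```text
[0.7 0.5 0.4]
1722 [0.02361595 0.04179744] 0.007986893543613384
rib ((-0.4733448028564453, 0.25377798080444336), (9.949816703796387, 40.4405517578125), 89.89315032958984) 0.03506197081989837 20.2
```

View pics/w_rel.png

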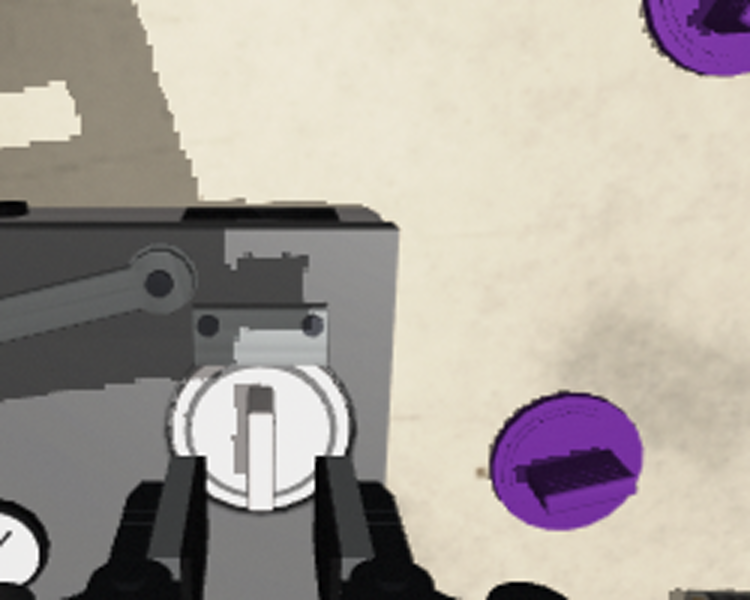

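The disc is flat (0.02–0.04°), centred within 0.5 mm and under the lip at (260,365). Now I close the lever.

```bash
python3 - <<'E'
from h import *
p,R=knob(-.006,.16); m.set_gripper(.4); m.move_ptp(p,R); p[2]=.080; m.move_l(p); m.set_gripper(.19); print(F())
for q in [*np.linspace(0,1.33,9)[1:],1.35]:
    p,R=knob(q,.080); m.move_l(p,R,.1); f=m.current_force();print(round(q,2),f.round(1))
    if np.linalg.norm(f)>30: print('STOP');break
p,R=knob(1.33,.08); m.move_l(p,R); print(F()); m.move_l(p+[0,0,.08],max_speed=.2)
p=unit(-.06,.03,.25); m.move_ptp(p,rz(YAW)@DOWN)
c=m.get_calibration('wrist');fr=m.grab_frame('wrist');save('w_end',fr,s=1.5);W=world(c,fr[1]);L=(W-SEAT)@rz(YAW)
k=(np.hypot(L[...,0],L[...,1])<.034)&(L[...,0]>-.027)&(L[...,1]>-.02)&(L[...,2]<.011)&(L[...,2]>.001)&(fr[0].min(2)>90)
P=L[k];s=np.linalg.lstsq(np.c_[P[:,:2],np.ones(len(P))],P[:,2],rcond=None)[0];print(len(P),np.rad2deg(s[:2]),s[2])
k=(abs(L[...,0]-.033)<.03)&(abs(L[...,1]+.036)<.03)&(L[...,2]>.044)&(L[...,2]<.06);o=cv2.minEnclosingCircle((L[k][:,:2]*1000).astype(np.float32))
print('knob',o,'angle',1.3265+np.arctan2(o[0][1]+36,o[0][0]+62))
for o in ['small_disc','vial','amp_box','cup_stack','plaster_tape','thermometer']:
    m.grab_frame('top') if o=='small_disc' else 0
    for r in m.look_for('top',o)[:1]: print(o,np.round(r['at'],3),round(r['confidence'],2))
print(m.current_time())
E
```

```text
[-0.3  0.8  0.5]
0.17 [-0.6  0.2 -0.7]
0.33 [-0.2  0.8  0.1]
0.5 [-0.4  0.2 -0.1]
0.66 [-1.   0.5 -0.3]
0.83 [-0.1  0.3 -0.6]
1.0 [ 0.   0.2 -0.6]
1.16 [0.7 9.6 0.5]
1.33 [0.7 0.  0.4]
1.35 [-0.6 -4.6  0.2]
[-0.   0.7  0.2]
1148 [-0.13473513 -0.48728303] 0.008117480345406753
knob ((30.48888397216797, -30.83364486694336), 3.9674599170684814) angle 1.3823012110054151
small_disc [ 0.56  -0.004  0.053] 0.71
vial [ 0.694 -0.226  0.08 ] 0.54
amp_box [0.672 0.338 0.032] 0.58
cup_stack [ 0.614 -0.4    0.037] 0.54
plaster_tape [0.564 0.001 0.058] 0.64
thermometer [0.666 0.188 0.008] 0.7
27.0583
```

View pics/w_end.png

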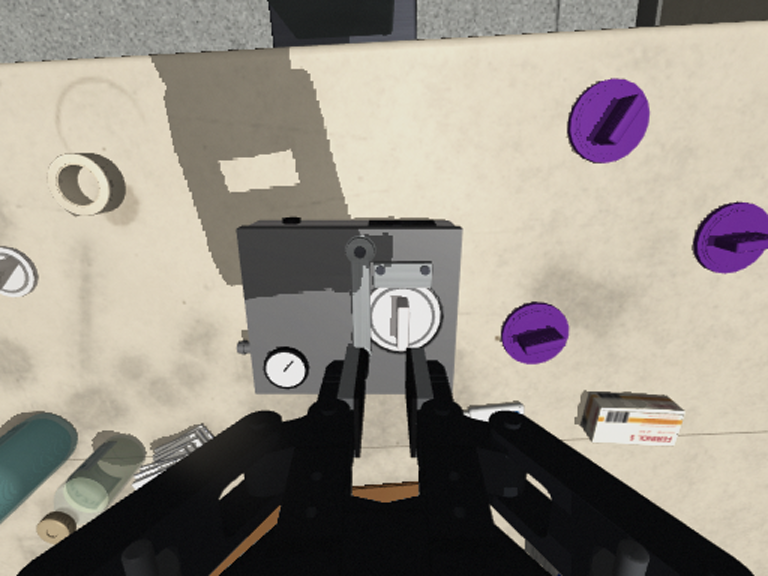

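The disc lies under the locked-looking bar at (361,310), but the finger hides the knob. I take one clear view for the lever angle.

```bash
python3 - <<'E'
from h import *
m.set_gripper(1.0);m.move_ptp([.45,.05,.3],DOWN)
c=m.get_calibration('wrist');fr=m.grab_frame('wrist');save('w_fin',fr,(160,100,360,270),3.5);W=world(c,fr[1]);L=(W-SEAT)@rz(YAW)
k=(abs(L[...,0]-.033)<.03)&(abs(L[...,1]+.036)<.03)&(L[...,2]>.044)&(L[...,2]<.06);o=cv2.minEnclosingCircle((L[k][:,:2]*1000).astype(np.float32))
print('knob',o,'angle',1.3265+np.arctan2(o[0][1]+36,o[0][0]+62))
k=(np.hypot(L[...,0],L[...,1])<.034)&(L[...,0]>-.027)&(L[...,1]>-.02)&(L[...,2]<.011)&(L[...,2]>.001)&(fr[0].min(2)>90)
P=L[k];s=np.linalg.lstsq(np.c_[P[:,:2],np.ones(len(P))],P[:,2],rcond=None)[0];print(len(P),np.rad2deg(s[:2]),s[2])
for o in ['small_disc','plaster_tape']:
    for r in m.look_for('wrist',o)[:2]: print(o,np.round(r['at'],3),round(r['confidence'],2))
E
```

```text
knob ((32.052371978759766, -35.63859558105469), 7.117733001708984) angle 1.3303425680563743
848 [-0.35188062 -0.28828488] 0.008047018231900002
small_disc [ 0.474 -0.284  0.005] 0.93
plaster_tape [ 0.4   -0.184  0.026] 0.85
```

View pics/w_fin.png

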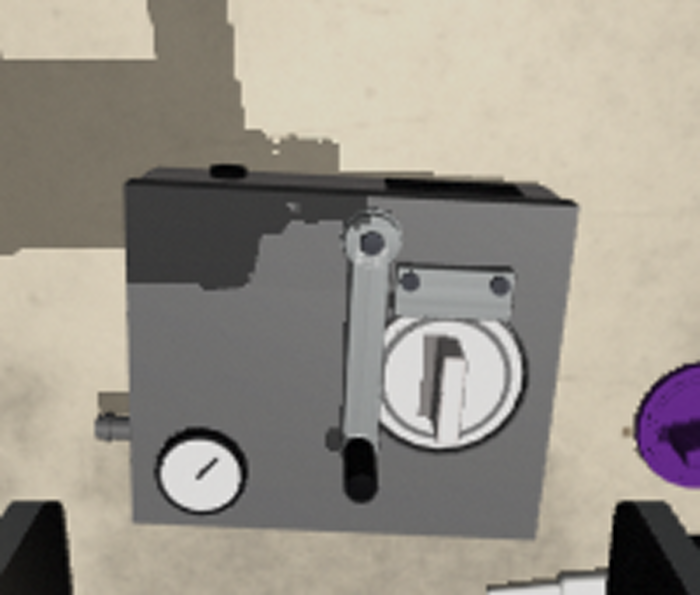

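The lever measures 1.330 rad, locked over the disc's right edge; the disc is flat in the well under the lip.

```bash
python3 -c "
from h import *
print(F(),m.current_time()); m.sign_off()"
```

```text
[-0.1 -0.1 -0.5] 28.2417
the job is handed in; nothing more can be done
```

The larger white disc is fitted in the suction unit and locked. I handed the job in at 28.2 s of the 69 s allowed.

**What I did:**
- I swung the lever fully open (measured at −0.006 rad).
- I gripped the disc by its rib and slid its near edge under the lip at 17.5°, then laid it flat.
- I swung the lever back. The stiff point read about 10 N, and the lever then snapped into the notch.

**Last checks:**
- **Lever:** it measured 1.330 rad, which is fully locked.
- **Disc:** before the lever was closed, it lay flat within 0.05° and its rib was centred within 0.5 mm. After closing, the slope fits read up to 0.5°, from a smaller visible patch. The height stayed the same, so I take the difference as measurement noise.
- **Other objects:** all were found close to their starting positions. The small disc's two readings differ by about 11 mm in y. I put that down to partial views of it, since the robot never went near it.

**Checks that disagreed:**
- The first slope fit during laying down read −2.9°, most likely because the lip plate was in the fit.
- One knob reading (1.38 rad) was wrong because a finger hid the knob.
- One network check from the top camera placed the small disc and the tape on the unit, which was wrong. A closer wrist picture found both near where they started.

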